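Set out a gauge check beside the comparator manifold

ROBOT

A 6-joint arm with a two-finger parallel gripper is mounted at the origin on the work surface. World frame = base frame: x ahead of the robot, y to its left, z up, the work surface at z = 0. Lengths are in mm, angles in degrees, forces in N, time in s.
With the tool pointing down it reaches from about 300 to 850 mm from the base axis. Payload 4.2 kg.
Tool frame: the origin (TCP) lies at the very end of the fingers, on their centre line; the grasp point (between the pads) lies env.pinch_z behind it (env.pinch_z is the distance from the TCP to the grasp point, in mm); z points along the fingers, y is the line along which they close (so a half turn about z gives the same grasp; the last joint's range is limited). The gripper opens to 91 mm and grips with 3 to 60 N. Pads are 32 mm wide; open, the fingers measure 118 mm over their backs; the gripper's body (76 mm by 178 mm) begins 60 mm behind the grasp point.
Start: joints at [-71.677, 18.312, 89.639, -0, 72.044, -1.146], TCP at [191.65, -542.138, 213.976] pointing down, gripper open.
Joint ranges: [-177.97, 177.97], [-48.28, 115.42], [12.27, 149.76], [-77.06, 257.06], [2.81, 150.46], [-146.56, 146.56]. Speed limits (degrees/s): [147.25, 147.25, 180, 180, 180, 180].

INTERFACE

Orientations are given as [roll, pitch, yaw] about the fixed x, y, z axes, in that order (R = Rz(yaw) Ry(pitch) Rx(roll)).
In Python, from workcell import state, vision, job_done, env gives the robot as it stands.
- The arm moves only by the tool servo_tool, never from a script. Its argument "rows" is a list of rows, each a list of 5 numbers: the shift along the tool's x, y, z scaled (see below), then the turn about the tool's z scaled (see below), then the opening, from 0 (shut) to 1 (fully open). A call has 1 to 20 rows; each row is the pose to reach, as a shift and turn from the pose commanded when the call began, along the tool's axes at that moment; what a row does not reach only later rows make up. The controller multiplies each number of a shift by 200 mm and each number of a turn by 90 degrees. A row lasts 1/12 s, in which the tool goes at most 41.7 mm and 7.16 degrees, less where a joint would pass 70% of its speed; a pose out of reach is approached as far as the arm can. A call with a number of a shift or a turn outside -1 to 1 is refused whole. A call with a gripper value outside its range is refused whole. The fingers move at their own pace and stop on an object; "force" is the grip in N (left out, the last holds). Time passes only in rows, so rows that repeat a pose let the fingers close. It gives the time, the measured TCP pose, the force, the opening and the grip force at its end, in the units of the state.
- state(): the state, without advancing time (a new reading comes with each control period).
- vision.grab_frame(name): name is "side" or "top" or "wrist"; returns the picture (400x640x3 uint8, red, green, blue); there is no depth.
- vision.camera_info(name): a dict with "vertical_fov" (degrees; the focal length in pixels is half the picture's height over the tangent of half this angle, whatever the lens; pixels are square), "cx", "cy" (the principal point, pixels), "distortion" ([k1, k2, p1, p2, k3] as OpenCV has them; the pictures are not rectified), "T" (4x4, takes a point from camera to world coordinates). Camera axes: x right, y up, looking along -z (the intrinsics and any distortion apply to the point x, -y, -z); pixel columns grow to the right and rows downward; lengths in mm; the calibration is good to about 2 mm. A picture is of the moment at which its call begins: read the wrist's pose just before it. camera_info takes no time and is no camera call; for the wrist camera it gives the pose at the moment of the call.
- job_done(): hands the job in; it is judged then, once.
The state is a dict: "time_s": time; "qpos": joint angles; "qvel": joint speeds; "effort": joint torques, N m; "ee_pos": TCP position; "ee_rot": TCP orientation; "force": force on the tool from outside, world axes, zero at the start; "torque": the same for the moment, N m; "gripper_width": finger opening in mm; "gripper_force": force on a finger pad.
Only numpy, scipy, OpenCV 4.12 (cv2) and the standard library are available. Lean on these libraries where they do the work, as an engineer would, in place of code of your own. Each camera call takes 0.05 s, during which the arm holds its last target. There are 200 camera calls.

TASK

Set out the check of the small pressure gauge: lay the copper sealing ring centred on the raised round port of the manifold block and stand the brass hex adapter, thread up, centred on top of the ring. Set the small gauge down face up midway between the big gauge and the manifold block, in one row with them, its stem pointing the same way as the big gauge's stem, and lay the spanner flat on the bench just in front of the small gauge's stem (about 2 cm clear of the stem's end), centred on the stem and crosswise to it, so parallel to the row. Do not shift the steel can or the mug.

Things in the scene. Friction and masses are not known exactly. Their poses are not given: they have to be found in the camera images.
- big_gauge: Big pressure gauge lying on its back, fixed to the bench: round grey case 100 mm in diameter, 46 mm high, white dial facing up, brass stem 30 mm long (18 mm thick) pointing roughly towards the robot. Origin: centre of the underside, on the bench. x points away from the stem (the stem lies along -x, its end at x = -80 mm), z up. Its y axis always runs exactly along the row: the manifold block lies on this axis, 260 to 280 mm away centre to centre, on the +y or the -y side.
- manifold: Manifold block, fixed to the bench: aluminium block 76 (x) by 70 (y) mm, 30 mm high, with a plain steel round port of 34 mm diameter in the middle of its top, standing 10 mm above it, so its flat top is 40 mm above the bench. A black valve knob on the far side (+x, out to 58 mm from the centre, below 30 mm). Origin: centre of the underside, under the port's centre; axes parallel to those of the big gauge.
- small_gauge: Small pressure gauge lying on its back, loose, about 0.22 kg: round steel case 60 mm in diameter, 30 mm high, white dial facing up, brass stem 14 mm thick sticking out 22 mm from the case, its axis 16 mm above the underside. Origin: centre of the case's underside. The stem lies along -x, its end at x = -52 mm; z up.
- seal_ring: Copper sealing ring lying flat, loose: outside diameter 40 mm, hole 18 mm, 7 mm thick, about 55 g. Origin: centre of the underside, z up.
- adapter: Brass hex adapter standing on its hexagonal end, loose, about 0.15 kg: hexagon 30 mm across flats, 26 mm high, with a round 18 mm threaded end 14 mm high on top (40 mm in all). Origin: centre of the underside, z up; x is perpendicular to one pair of flats (other pairs every 60 degrees).
- spanner: Double-ended open spanner of steel lying flat, loose, 0.13 kg: about 164 mm long, 9 mm thick, handle 14 mm wide, heads 27 mm wide. Both ends alike. Origin: underside of the middle of the handle; x along the handle, z up.
- can: Bystander, not to be moved: plain steel can, 60 mm in diameter, 75 mm high. Origin: centre of the underside.
- mug: Bystander, not to be moved: white mug, 74 mm in diameter, 80 mm high, handle at its +y side. Origin: centre of the underside.
Things that resemble listed ones, but are neither listed nor needed, are in the scene too. Leave any red look-alike of the manifold alone.

How it is judged (in metres and radians):
At the end, for the whole second after the job is handed in: Ring flat on port and adapter upright on ring, each within 10 mm; small gauge face up within 15 mm of the row line, 115-155 mm from both neighbours, stem within 0.25 rad; spanner flat, middle 69-130 mm in front of it, within 30 mm sideways and 0.26 rad of the row; all released, at rest (horizontal distance between seal_ring and manifold below 0.01 m and z of seal_ring in the frame of manifold between 0.036 and 0.044 m and angle between each of seal_ring, adapter, small_gauge, spanner's own z axis and vertical below 0.12 rad and horizontal distance between adapter and seal_ring below 0.01 m and z of adapter in the frame of manifold between 0.043 and 0.051 m and x of small_gauge in the frame of big_gauge between -0.015 and 0.015 m and horizontal distance between small_gauge and big_gauge between 0.115 and 0.155 m and horizontal distance between small_gauge and manifold between 0.115 and 0.155 m and height (world z) of each of small_gauge, spanner below 0.006 m and angle between the x axis of small_gauge and the x axis of big_gauge, either way round below 0.25 rad and x of spanner in the frame of small_gauge between -0.13 and -0.069 m and y of spanner in the frame of small_gauge between -0.03 and 0.03 m and x of spanner in the frame of big_gauge below -0.05 m and angle between the x axis of spanner and the y axis of big_gauge, either way round below 0.26 rad and linear speed of each of seal_ring, adapter, small_gauge, spanner below 0.02 m/s); the robot touches nothing.
It fails at once if the can was shifted by more than 20 mm (distance of can from where it was at the start of the episode above 0.02 m).
It fails at once if the mug was shifted by more than 20 mm (distance of mug from where it was at the start of the episode above 0.02 m).
It also fails if it takes over 102 s, if anything falls off the work surface, if the arm or the gripper's body presses on something with over 40 N, if the wrist force passes 120 N, or if a joint passes its speed limit or range.

## Working session

There is one attempt and no reset: what is moved stays moved. The work goes in short steps, Python scripts to look and compute and a tool call to move; the robot and the scene stay as the last step left them, time stands still between calls to the robot, and variables do not carry over. Pictures are saved under pics/ and viewed, at most 14 in all, crops included, and the job is handed in when it is done.

Besides the shell and the picture viewer there is one more tool, called after "Emit:" by a JSON object that holds its "name" and its "arguments". servo_tool: Moves the arm, as the interface text tells. Its arguments: {"type":"object","properties":{"rows":{"type":"array"},"force":{"type":"number"}},"required":["rows"]}

```bash
ls; mkdir -p pics
python3 - <<'E'
from workcell import state, vision, env
import cv2,numpy as np
s=state();print(s['time_s'],s['ee_pos'],s['ee_rot'],s['gripper_width'],env.pinch_z)
for n in['top','side','wrist']:
    i=vision.camera_info(n);print(n,i['vertical_fov'],i['cx'],i['cy'],i['distortion'],np.round(i['T'],3).tolist())
    cv2.imwrite(f'pics/{n}0.png',vision.grab_frame(n)[:,:,::-1])
E
```

```text
pics
0.0 [ 191.4687389  -541.66034409  213.1216623 ] [-1.79898776e+02 -1.66102455e-04  1.94677018e+01] 91.3017022197431 18.8
top 54.41218066955755 317.0407025457559 204.2813280063287 [-0.07058446  0.          0.          0.          0.        ] [[0.019, 0.987, -0.158, 418.823], [-1.0, 0.018, -0.009, -1.722], [-0.006, 0.158, 0.987, 918.775], [0.0, 0.0, 0.0, 1.0]]
side 49.48537478803543 314.75866722570817 200.78106239235328 [0.02758323 0.         0.         0.         0.        ] [[-0.968, 0.125, -0.22, 275.679], [-0.253, -0.471, 0.845, 1071.847], [0.002, 0.873, 0.487, 645.102], [0.0, 0.0, 0.0, 1.0]]
wrist 60.65713182755978 322.22922932236867 197.7624082804536 [0.00987242 0.         0.         0.         0.        ] [[0.334, 0.901, 0.278, 270.93], [-0.943, 0.319, 0.096, -514.712], [-0.002, -0.294, 0.956, 383.0], [0.0, 0.0, 0.0, 1.0]]
```

View pics/top0.png

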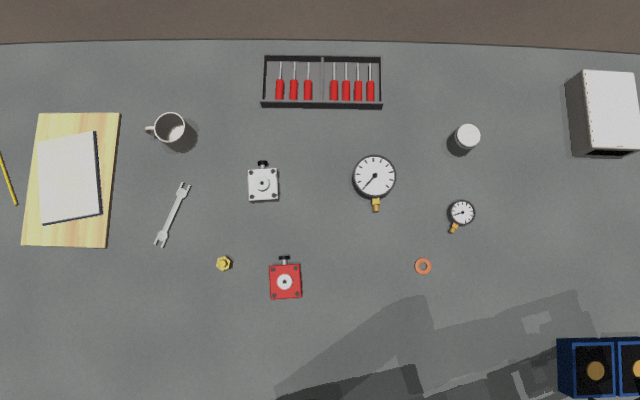

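View pics/side0.png

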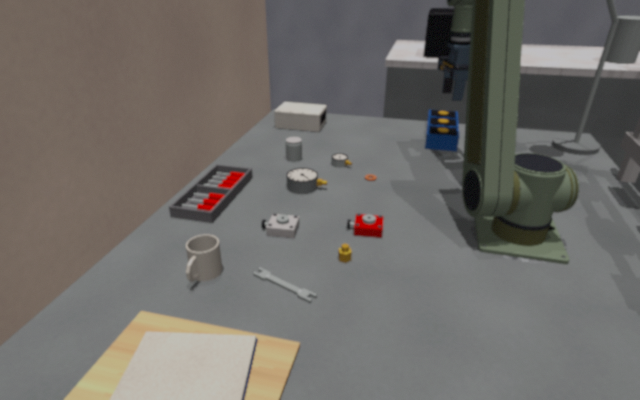

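The top view shows everything: manifold about (263,184), big gauge (375,178), small gauge (461,213), ring (423,267), adapter (224,264) and spanner (172,214). The red decoy is at (285,281), with the mug and can behind the row. I'll enlarge it.

```bash
cat > h.py <<'E'
import numpy as np,cv2
from workcell import state,vision,env
def cam(n):
    i=vision.camera_info(n);f=200/np.tan(np.radians(i['vertical_fov']/2))
    return np.array([[f,0,i['cx']],[0,f,i['cy']],[0,0,1]]),np.array(i['distortion']),np.array(i['T'])
def px(n,pts,z,c=None):
    K,d,T=c or cam(n)
    pts=np.array(pts,float).reshape(-1,2);z=np.broadcast_to(z,len(pts))
    u=cv2.undistortPoints(pts.reshape(-1,1,2),K,d)[:,0]
    r=np.c_[u[:,0],-u[:,1],-np.ones(len(u))]@T[:3,:3].T;o=T[:3,3]
    return np.round(o+r*((z-o[2])/r[:,2])[:,None],1)
def crop(n,name,x0,y0,x1,y1,k):
    im=vision.grab_frame(n)[y0:y1,x0:x1,::-1]
    cv2.imwrite('pics/'+name,cv2.resize(im,None,fx=k,fy=k,interpolation=cv2.INTER_CUBIC))
def delta(target,yaw=None):
    "tool-axis shift/200 and turn/90 from measured pose"
    from scipy.spatial.transform import Rotation as R
    s=state();r=R.from_euler('xyz',s['ee_rot'],degrees=True)
    return np.round(r.inv().apply(np.array(target)-s['ee_pos'])/200,4),s['ee_rot']
E
python3 - <<'E'
from h import *
im=cv2.imread('pics/top0.png')
cv2.imwrite('pics/top0c1.png',cv2.resize(im[150:285,145:305],None,fx=5,fy=4.4,interpolation=cv2.INTER_CUBIC))
cv2.imwrite('pics/top0c2.png',cv2.resize(im[145:285,340:490],None,fx=5.2,fy=4.2,interpolation=cv2.INTER_CUBIC))
E
```

```text
(no output)
```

View pics/top0c1.png

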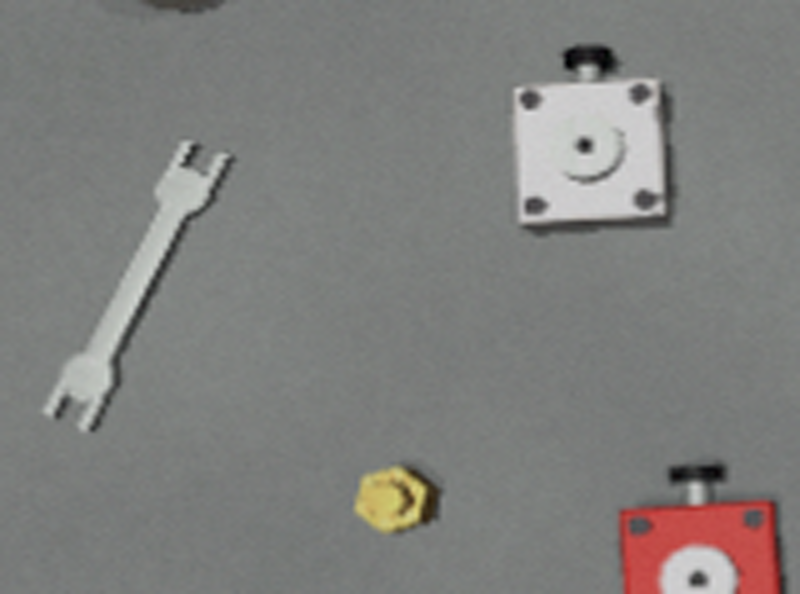

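View pics/top0c2.png

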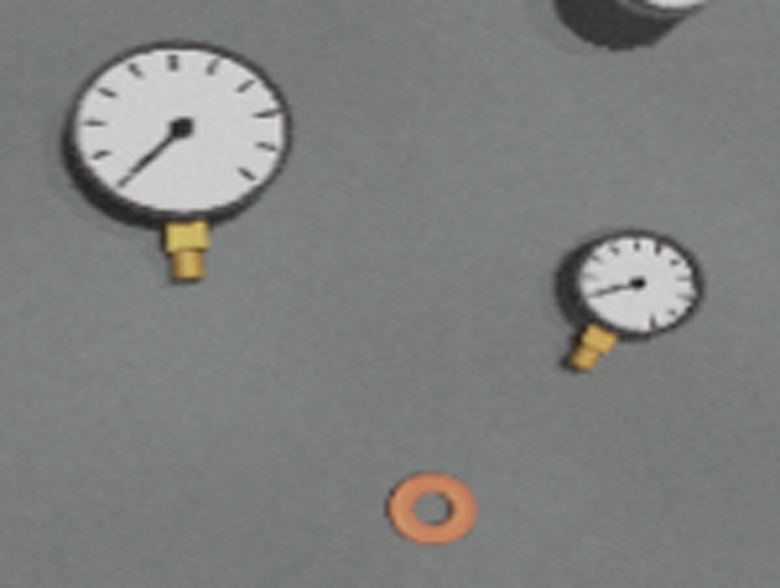

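Run:
```python
from h import *
a=lambda u,v:((u+.5)/5-.5+145,(v+.5)/4.4-.5+150)
b=lambda u,v:((u+.5)/5.2-.5+340,(v+.5)/4.2-.5+145)
P=dict(man=(a(585,146),40),big=(b(182,127),46),bigstem=(b(188,278),20),sm=(b(638,283),30),smst=(b(582,367),16),ring=(b(433,508),7),ad=(a(388,497),40),sp1=(a(210,149),9),sp2=(a(70,421),9),mug=((170,124),80),can=((467,131),75),knob=(a(588,58),15))
R={k:px('top',[p],z)[0] for k,(p,z) in P.items()}
for k,v in R.items():print(k,v)
d=R['man']-R['big'];print(np.hypot(*d[:2]),'row',np.degrees(np.arctan2(d[1],d[0])))
d=R['sp1']-R['sp2'];print(np.hypot(*d[:2]),np.degrees(np.arctan2(d[1],d[0])))
d=R['sm']-R['smst'];print(np.hypot(*d[:2]),np.degrees(np.arctan2(d[1],d[0])))
K,dd,T=cam('wrist')
from scipy.spatial.transform import Rotation as Ro
s=state();r=Ro.from_euler('xyz',s['ee_rot'],degrees=True)
print(r.inv().apply(T[:3,3]-s['ee_pos']), r.inv().apply(-T[:3,2]))
```

```text
man [607.1 135.4  40. ]
big [ 629.1 -125.1   46. ]
bigstem [ 549.3 -131.    20. ]
sm [ 548.6 -331.7   30. ]
smst [ 503.  -309.4   16. ]
ring [ 424.4 -242.6    7. ]
ad [422.4 217.   40. ]
sp1 [609.1 322.2   9. ]
sp2 [459.  379.1   9. ]
mug [733.1 346.8  80. ]
can [ 729.7 -334.3   75. ]
knob [661.5 139.9  15. ]
261.4273321594358 row 94.82734408769765
160.52295785961587 -20.76074673259163
50.76071315495875 -26.060255608522162
[  83.87506359    0.76352983 -169.79253818] [-2.93940976e-01 -9.99936329e-05  9.55823568e-01]
```

View pics/wrist0.png

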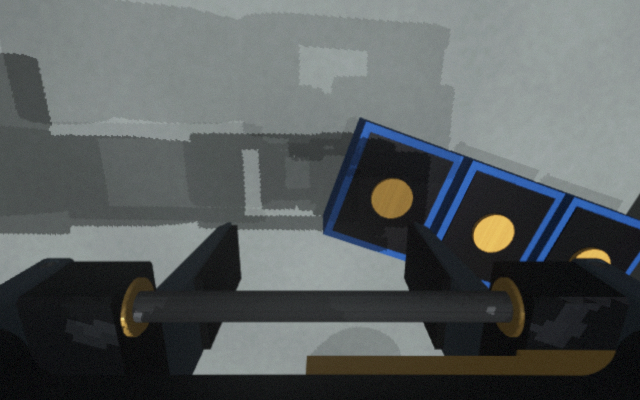

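Sizes check out: 261 mm row spacing, 160 mm spanner and 51 mm gauge stem. The wrist view shows the fingers along the lower part of the picture, with image-up being tool +x. Now to the ring.

Emit:
{"name": "servo_tool", "arguments": {"rows": [[1,-0.64,0.2,0.2163,1],[1,-0.64,0.2,0.2163,1],[1,-0.64,0.2,0.2163,1],[1,-0.64,0.2,0.2163,1],[1,-0.64,0.2,0.2163,1],[1,-0.64,0.2,0.2163,1],[1,-0.64,0.2,0.2163,1],[1,-0.64,0.2,0.2163,1]]}}

```text
time_s: 0.82
ee_pos: [338.1, -353.4, 173.6]
ee_rot: [-180.0, 0.0, 0.2]
force: [-0.0, 0.0, -0.3]
gripper_width: 91.0
gripper_force: 0.0
```

Run:
```python
from h import *
print(delta([414,-242.6,130]),state()['ee_pos'])
```

```text
(array([ 0.3816, -0.5527,  0.2179]), array([-1.79975871e+02,  4.99307934e-02,  2.15958891e-01])) [ 338.13365297 -353.43713847  173.60451434]
```

Emit:
{"name": "servo_tool", "arguments": {"rows": [[0.33,-0.553,0.15,0,1],[0.33,-0.553,0.15,0,1],[0.33,-0.553,0.15,0,1],[0.33,-0.553,0.15,0,1],[0.33,-0.553,0.15,0,1],[0.33,-0.553,0.15,0,1]]}}

```text
time_s: 1.32
ee_pos: [403.4, -245.5, 144.2]
ee_rot: [179.9, -0.0, 0.0]
force: [-0.8, 0.1, -0.3]
gripper_width: 90.8
gripper_force: 0.0
```

```bash
cat >> h.py <<'E'
def blob(n,lo,hi,z,area=200,save=None,show=True):
    "centroids of HSV blobs, unprojected to height z"
    s=state();c=cam(n);im=vision.grab_frame(n)
    if save:cv2.imwrite('pics/'+save,im[:,:,::-1])
    m=cv2.inRange(cv2.cvtColor(im,cv2.COLOR_RGB2HSV),lo,hi)
    cs,_=cv2.findContours(m,cv2.RETR_EXTERNAL,cv2.CHAIN_APPROX_NONE)
    for k in cs:
        if cv2.contourArea(k)>area:
            w=px(n,k[:,0],z,c)[:,:2].astype(np.float32)
            ctr,rad=cv2.minEnclosingCircle(w)
            print('px',k[:,0].mean(0).round(),'circle',np.round(ctr,1),round(rad,1),'rect',cv2.minAreaRect(w))
    return s
E
python3 - <<'E'
from h import *
s=blob('wrist',(3,100,60),(18,255,255),7,save='w1.png')
print(s['ee_pos'],s['ee_rot'])
E
```

```text
px [321. 163.] circle [ 425.8 -244.6] 19.6 rect ((425.675048828125, -244.42503356933594), (38.254493713378906, 37.759517669677734), 44.999759674072266)
[ 403.44995114 -245.46800775  144.18891958] [ 1.79926780e+02 -2.04345774e-03  1.30996716e-02]
```

View pics/w1.png

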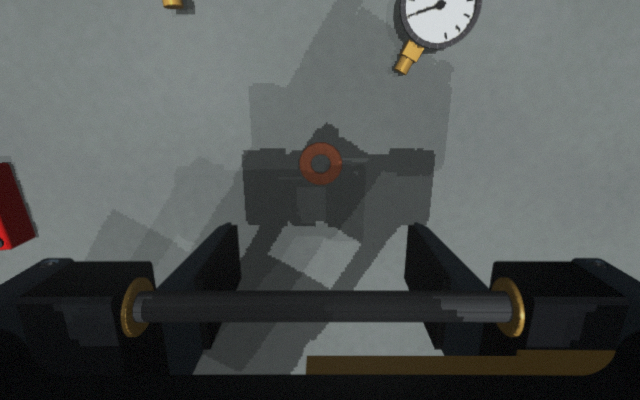

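The ring sits at pixel (321,163), about (425.5,-244.5), between the fingers. I'll descend and grip.

Emit:
{"name": "servo_tool", "arguments": {"rows": [[0.11,-0.006,0.2,0,0.7],[0.11,-0.006,0.4,0,0.7],[0.11,-0.006,0.6,0,0.7],[0.11,-0.006,0.68,0,0.7],[0.11,-0.006,0.71,0,0.7],[0.11,-0.006,0.71,0,0.7],[0.11,-0.006,0.71,0,0.0],[0.11,-0.006,0.71,0,0],[0.11,-0.006,0.71,0,0],[0.11,-0.006,0.71,0,0],[0.11,-0.006,0.71,0,0],[0.11,-0.006,0.71,0,0],[0.11,-0.006,0.71,0,0]], "force": 20}}

```text
time_s: 2.45
ee_pos: [425.9, -243.7, 2.6]
ee_rot: [179.9, -0.1, 0.0]
force: [-1.8, -3.1, 5.6]
gripper_width: 38.7
gripper_force: 20.0
```

Emit:
{"name": "servo_tool", "arguments": {"rows": [[0,0,-0.2,0,0],[0,0,-0.4,0,0],[0,0,-0.6,0,0],[0.2,-0.2,-0.7,0,0],[0.4,-0.4,-0.7,0,0],[0.6,-0.6,-0.7,0,0],[0.6,-0.8,-0.7,0,0],[0.6,-1,-0.7,0,0],[0.6,-1,-0.7,0,0]]}}

```text
time_s: 3.2
ee_pos: [545.9, -40.1, 141.4]
ee_rot: [-179.9, 0.0, 0.0]
force: [-0.2, 0.2, -1.3]
gripper_width: 38.4
gripper_force: 20.0
```

Emit:
{"name": "servo_tool", "arguments": {"rows": [[0.05,-0.2,0,0,0],[0.05,-0.4,0,0,0],[0.05,-0.6,0,0,0],[0.05,-0.8,0,0,0],[0.05,-0.9,0,0,0],[0.05,-0.9,0,0,0],[0.05,-0.9,0,0,0]]}}

```text
time_s: 3.78
ee_pos: [554.8, 138.2, 141.3]
ee_rot: [180.0, 0.1, 0.2]
force: [-0.3, -0.7, -0.5]
gripper_width: 38.1
gripper_force: 20.0
```

Run:
```python
from h import *
s=state();c=cam('wrist');print(s['ee_pos'],s['ee_rot'],s['gripper_width']);np.save('c.npy',np.array(c,dtype=object),allow_pickle=True)
crop('wrist','w2.png',120,0,520,300,2)
```

```text
[554.83204924 138.15927691 141.30141546] [1.79973662e+02 8.15443173e-02 1.64305995e-01] 38.08305234510692
```

View pics/w2.png

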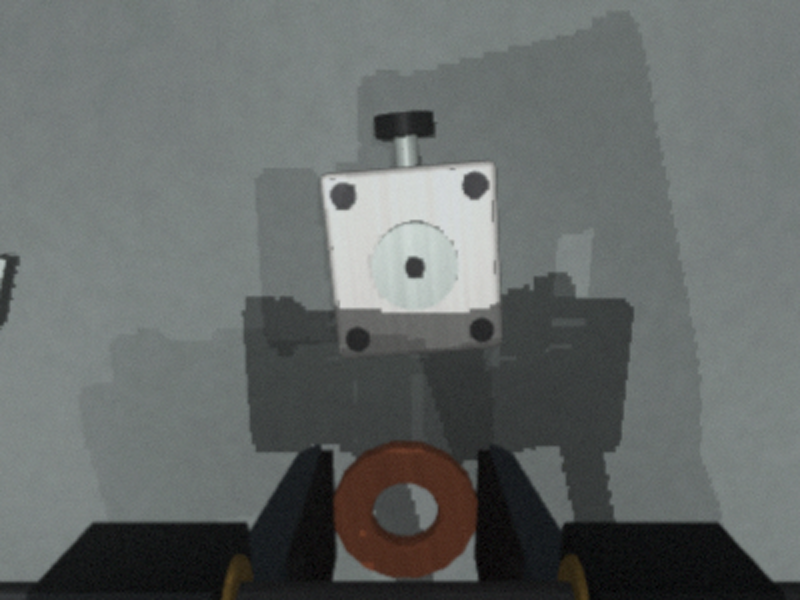

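Run:
```python
from h import *
c=tuple(np.load('c.npy',allow_pickle=True))
f=lambda u,v:((u+.5)/2-.5+120,(v+.5)/2-.5)
print(px('wrist',[f(415,266)],40,c),px('wrist',[f(406,508)],144.5,c))
b=[f(343,195),f(475,185),f(482,329),f(358,339)]
q=px('wrist',b,30,c);print(q,q.mean(0))
```

```text
[[608.7 133.7  40. ]] [[556.3 137.3 144.5]]
[[635.1 162.2  30. ]
 [639.1 110.3  30. ]
 [581.7 105.4  30. ]
 [577.3 157.3  30. ]] [608.3 133.8  30. ]
```

Port centre at crop (415,266), about (608.5,133.8). The ring is held level at crop (406,508). I'll lower it on.

Emit:
{"name": "servo_tool", "arguments": {"rows": [[0.15,0.018,0,0,0],[0.26,0.018,0.1,0,0],[0.26,0.018,0.25,0,0],[0.26,0.018,0.4,0,0],[0.26,0.018,0.46,0,0],[0.26,0.018,0.48,0,0],[0.26,0.018,0.492,0,0],[0.26,0.018,0.492,0,0],[0.26,0.018,0.492,0,0]]}}

```text
time_s: 4.58
ee_pos: [608.7, 133.1, 44.9]
ee_rot: [-180.0, -0.2, -0.0]
force: [-0.1, -0.0, 0.1]
gripper_width: 38.6
gripper_force: 20.0
```

Emit:
{"name": "servo_tool", "arguments": {"rows": [[0,0,0.008,0,0],[0,0,0.008,0,0],[0,0,0.008,0,0]]}}

```text
time_s: 4.83
ee_pos: [608.0, 133.5, 42.7]
ee_rot: [-180.0, -0.1, 0.0]
force: [-1.5, -0.7, 1.8]
gripper_width: 38.5
gripper_force: 20.0
```

Emit:
{"name": "servo_tool", "arguments": {"rows": [[0,0,0,0,0.7],[0,0,0,0,0.7],[0,0,0,0,0.7],[0,0,0,0,0.7],[0,0,-0.1,0,0.7],[0,0,-0.3,0,0.7],[-0.1,0,-0.5,0,0.7],[-0.27,0,-0.5,0,0.7],[-0.27,0,-0.5,0,0.7]]}}

```text
time_s: 5.58
ee_pos: [548.6, 133.3, 144.0]
ee_rot: [-180.0, 0.1, 0.0]
force: [-0.9, -0.2, -1.1]
gripper_width: 63.8
gripper_force: 0.0
```

Run:
```python
from h import *
s=blob('wrist',(3,100,60),(18,255,255),47,save='w3.png')
print(s['ee_pos'])
```

```text
px [322. 126.] circle [607.5 133. ] 19.3 rect ((607.2499389648438, 133.1999969482422), (37.59999084472656, 36.90001678466797), 90.0)
[548.62317542 133.27546025 143.98428116]
```

View pics/w3.png

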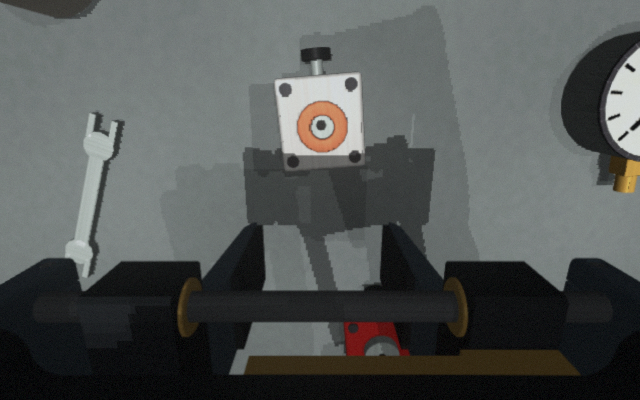

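The ring lies centred on the port, within about 1 mm (pixel (322,126)). Next, the adapter.

Emit:
{"name": "servo_tool", "arguments": {"rows": [[-0.18,-0.1,0,0,0.6],[-0.36,-0.2,0,0,0.6],[-0.54,-0.3,0,0,0.6],[-0.72,-0.4,0,0,0.6],[-0.77,-0.42,0,0,0.6],[-0.77,-0.42,0,0,0.6],[-0.77,-0.42,0,0,0.6]]}}

```text
time_s: 6.22
ee_pos: [400.4, 217.8, 141.9]
ee_rot: [180.0, -0.1, 0.1]
force: [-0.1, -0.7, 0.7]
gripper_width: 54.6
gripper_force: 0.0
```

Run:
```python
from h import *
s=state();c=cam('wrist');print(s['ee_pos'],s['ee_rot'],s['gripper_width']);np.save('c.npy',np.array(c,dtype=object),allow_pickle=True)
crop('wrist','w4.png',260,80,400,200,5)
```

```text
[400.39165398 217.78894786 141.91562049] [ 1.79993800e+02 -7.55236417e-02  8.74487799e-02] 54.64266064731499
```

View pics/w4.png

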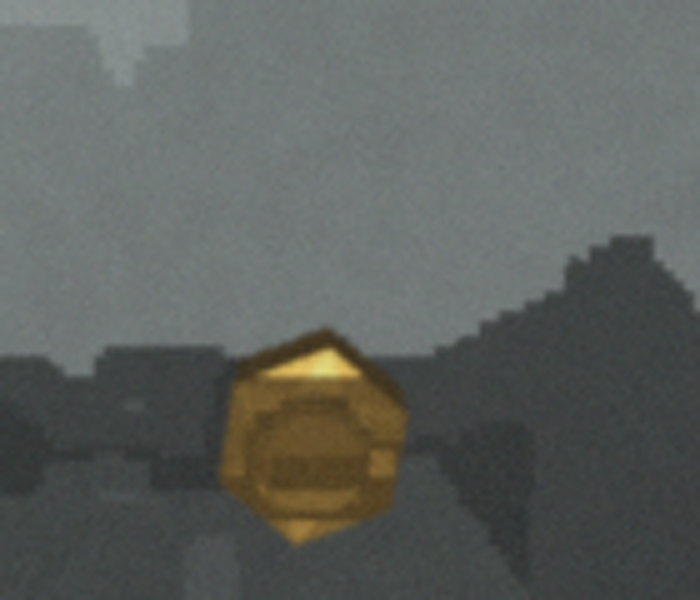

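Run:
```python
from h import *
c=tuple(np.load('c.npy',allow_pickle=True))
f=lambda p:((p[0]+.5)/5-.5+260,(p[1]+.5)/5-.5+80)
V=[(325,347),(405,410),(392,508),(297,545),(222,480),(238,375)]
q=px('wrist',[f(p) for p in V],26,c)[:,:2];print(q,q.mean(0))
d=q-q.mean(0);a=np.degrees(np.arctan2(d[:,1],d[:,0]));print(np.hypot(*d.T),a%60)
print(px('wrist',[f((308,455))],40,c))
```

```text
[[439.5 215.3]
 [428.8 201.7]
 [411.7 203.6]
 [405.1 220. ]
 [416.6 232.8]
 [434.7 229.9]] [422.73333333 217.21666667]
[16.87586212 16.66047385 17.52563995 17.85164947 16.74688197 17.43754729] [53.47859197 51.35437736 50.98278917 51.03015433 51.48374995 46.6653311 ]
[[424.1 218.   40. ]]
```

Hex vertex radius 17.3 mm as expected; centre (423,217.5), flats need yaw −9°. I'll turn, descend and grip.

Emit:
{"name": "servo_tool", "arguments": {"rows": [[0.113,0.001,0.1,0.1,0.65],[0.113,0.001,0.3,0.1,0.65],[0.113,0.001,0.5,0.1,0.65],[0.113,0.001,0.62,0.1,0.65],[0.113,0.001,0.69,0.1,0.65],[0.113,0.001,0.69,0.1,0.65],[0.113,0.001,0.69,0.1,0],[0.113,0.001,0.69,0.1,0],[0.113,0.001,0.69,0.1,0],[0.113,0.001,0.69,0.1,0],[0.113,0.001,0.69,0.1,0],[0.113,0.001,0.69,0.1,0]], "force": 25}}

```text
time_s: 7.27
ee_pos: [422.5, 217.2, 4.1]
ee_rot: [-180.0, -0.0, -9.0]
force: [0.3, 0.2, -0.3]
gripper_width: 29.7
gripper_force: 25.0
```

Run:
```python
from h import *
print(state()['ee_pos'],delta([608,133.5,150]))
```

```text
[422.456782   217.19000546   4.10001316] (array([ 0.9823,  0.268 , -0.7289]), array([-1.79986466e+02, -4.11874422e-02, -8.99915535e+00]))
```

Emit:
{"name": "servo_tool", "arguments": {"rows": [[0,0,-0.2,0,0],[0,0,-0.4,0,0],[0.1,0.03,-0.55,0,0],[0.3,0.08,-0.55,0,0],[0.5,0.13,-0.55,0,0],[0.7,0.19,-0.55,0,0],[0.88,0.24,-0.55,0,0],[0.96,0.262,-0.55,0,0],[0.982,0.268,-0.55,0,0],[0.982,0.268,-0.5,0,0],[0.982,0.268,-0.4,0,0],[0.982,0.268,-0.3,0,0],[0.982,0.268,-0.26,0,0],[0.982,0.268,-0.245,0,0],[0.982,0.268,-0.245,0,0],[0.982,0.268,-0.245,0,0]]}}

```text
time_s: 8.6
ee_pos: [608.1, 134.1, 53.7]
ee_rot: [-180.0, -0.1, -9.0]
force: [0.4, -0.3, -0.1]
gripper_width: 29.6
gripper_force: 25.0
```

Emit:
{"name": "servo_tool", "arguments": {"rows": [[0,0,0.008,0,0],[0,0,0.012,0,0],[0,0,0.012,0,0],[0,0,0.012,0,0]]}}

```text
time_s: 8.93
ee_pos: [608.3, 133.7, 51.1]
ee_rot: [-180.0, -0.1, -9.0]
force: [0.4, 0.0, 0.7]
gripper_width: 30.0
gripper_force: 25.0
```

Emit:
{"name": "servo_tool", "arguments": {"rows": [[0,0,0.003,0,0],[0,0,0.003,0,0.6],[0,0,0.003,0,0.6],[0,0,0.003,0,0.6],[0,0,0.003,0,0.6],[0,0,-0.1,0,0.6],[0,0,-0.3,0,0.6],[0,0,-0.5,0,0.6],[-0.2,0,-0.5,0,0.6],[-0.27,0,-0.5,0,0.6],[-0.27,0,-0.5,0,0.6]]}}

```text
time_s: 9.85
ee_pos: [551.5, 142.2, 151.4]
ee_rot: [180.0, 0.1, -8.9]
force: [-0.3, -0.1, -0.2]
gripper_width: 54.3
gripper_force: 0.0
```

Run:
```python
from h import *
s=state();c=cam('wrist');print(s['ee_pos'],s['ee_rot']);np.save('c.npy',np.array(c,dtype=object),allow_pickle=True)
crop('wrist','w5.png',240,0,420,180,3.3)
```

```text
[551.50730667 142.23275545 151.39420958] [ 1.79986969e+02  7.38063476e-02 -8.94092528e+00]
```

View pics/w5.png

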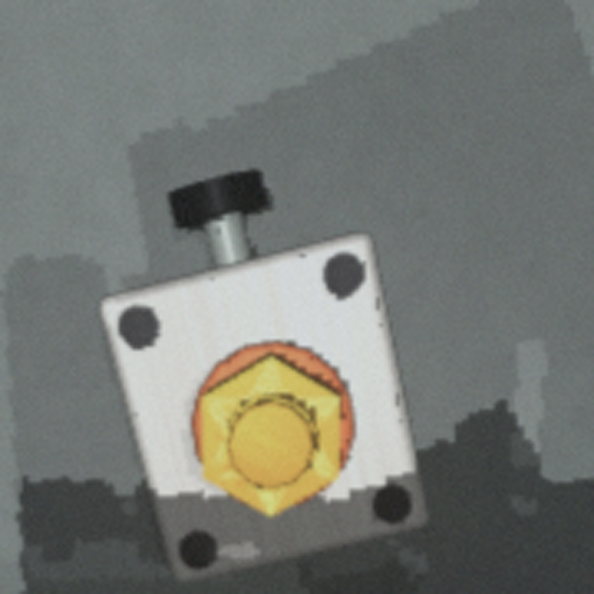

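Run:
```python
from h import *
c=tuple(np.load('c.npy',allow_pickle=True))
f=lambda u,v:((u+.5)/3.3-.5+240,(v+.5)/3.3-.5)
print('adapter',px('wrist',[f(270,444)],87,c),'hex',px('wrist',[f(x,y) for x,y in[(270,352),(340,396),(337,473),(271,516),(205,477),(204,396)]],73,c).mean(0))
q=px('wrist',[f(139,327),f(344,275),f(392,503),f(198,549)],30,c);print('man',q.mean(0));d=q[0]-q[1]+q[3]-q[2];print(np.degrees(np.arctan2(d[1],d[0]))-90)
print('ring LR',px('wrist',[f(192,422),f(354,422)],47,c))
print(delta([545,-331,150]))
```

```text
adapter [[608.  133.3  87. ]] hex [608.06666667 133.1         73.        ]
man [608.2   133.825  30.   ]
4.631012808374081
ring LR [[611.4 151.7  47. ]
 [605.4 113.5  47. ]]
(array([0.3265, 2.3432, 0.0053]), array([ 1.79994984e+02, -2.03711144e-02, -8.94874992e+00]))
```

Adapter and ring are centred within 1 mm on the manifold (crop (270,444)). Next, the small gauge.

Emit:
{"name": "servo_tool", "arguments": {"rows": [[0.02,0.2,0,0,1],[0.04,0.4,0,0,1],[0.06,0.6,0,0,1],[0.08,0.8,0,0,1],[0.08,1,0,0,1],[0.08,1,0,0,1]]}}

```text
time_s: 10.4
ee_pos: [538.9, -64.7, 149.9]
ee_rot: [179.8, 0.0, -9.3]
force: [-0.0, 1.0, -0.4]
gripper_width: 89.7
gripper_force: 0.0
```

Emit:
{"name": "servo_tool", "arguments": {"rows": [[0.02,0.2,0,0,1],[0.04,0.4,0,0,1],[0.06,0.6,0,0,1],[0.08,0.8,0,0,1],[0.08,1,0,0,1],[0.08,1,0,0,1]]}}

```text
time_s: 10.9
ee_pos: [523.5, -265.2, 149.8]
ee_rot: [179.8, -0.1, -9.3]
force: [0.1, 0.2, 0.3]
gripper_width: 91.2
gripper_force: 0.0
```

Emit:
{"name": "servo_tool", "arguments": {"rows": [[0.075,0.15,0,0.06,1],[0.075,0.3,0,0.12,1],[0.075,0.3,0,0.19,1],[0.075,0.3,0,0.19,1],[0.075,0.3,0,0.19,1]]}}

```text
time_s: 11.32
ee_pos: [529.2, -319.5, 149.8]
ee_rot: [-180.0, 0.1, -26.0]
force: [-0.5, 0.6, 0.3]
gripper_width: 91.2
gripper_force: 0.0
```

Run:
```python
from h import *
s=state();c=cam('wrist');print(s['ee_pos'],s['ee_rot']);np.save('c.npy',np.array(c,dtype=object),allow_pickle=True)
crop('wrist','w6.png',230,40,430,240,3)
```

```text
[ 529.21160719 -319.54223429  149.75776229] [-1.79973611e+02  5.66340118e-02 -2.59641586e+01]
```

View pics/w6.png

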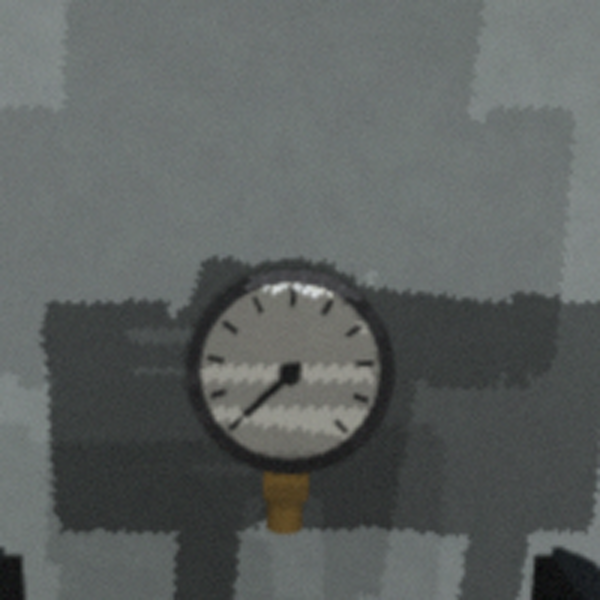

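Run:
```python
from h import *
c=tuple(np.load('c.npy',allow_pickle=True))
f=lambda u,v:((u+.5)/3-.5+230,(v+.5)/3-.5+40)
g=px('wrist',[f(290,372)],30,c)[0];t=px('wrist',[f(285,530)],18,c)[0];d=g-t
print(g,t,np.hypot(*d[:2]),np.degrees(np.arctan2(d[1],d[0])))
print(delta([g[0],g[1],4]))
```

```text
[ 550.8 -334.2   30. ] [ 504.  -310.1   18. ] 52.64076367227202 -27.24653213436229
(array([0.1307, 0.0212, 0.7298]), array([-1.79978632e+02,  4.71726981e-02, -2.59260105e+01]))
```

Gauge centre at crop (290,372), about (550.8,-334.2), yaw about −27°; stem length matches.

Emit:
{"name": "servo_tool", "arguments": {"rows": [[0.13,0.021,0.1,0.013,1],[0.13,0.021,0.3,0.013,1],[0.13,0.021,0.5,0.013,1],[0.13,0.021,0.65,0.013,1],[0.13,0.021,0.725,0.013,1],[0.13,0.021,0.725,0.013,1],[0.13,0.021,0.725,0.013,0],[0.13,0.021,0.725,0.013,0],[0.13,0.021,0.725,0.013,0],[0.13,0.021,0.725,0.013,0],[0.13,0.021,0.725,0.013,0],[0.13,0.021,0.725,0.013,0]], "force": 30}}

```text
time_s: 12.37
ee_pos: [550.7, -334.8, 6.2]
ee_rot: [-180.0, -0.1, -27.3]
force: [0.2, 1.0, 2.1]
gripper_width: 59.7
gripper_force: 30.0
```

Run:
```python
from h import *
print(state()['ee_pos'],state()['ee_rot'])
K,dd,T=cam('top')
```

```text
[ 550.72941026 -334.81491619    6.23241897] [-1.79981254e+02 -5.89440435e-02 -2.72673229e+01]
```

Emit:
{"name": "servo_tool", "arguments": {"rows": [[0,0,-0.2,0,0],[0,0,-0.4,0,0],[0,0,-0.6,0,0],[-0.05,-0.2,-0.6,0,0],[-0.11,-0.4,-0.6,0,0],[-0.17,-0.6,-0.6,0,0],[-0.235,-0.83,-0.6,0,0],[-0.235,-0.83,-0.6,0,0],[-0.235,-0.83,-0.6,0,0]]}}

```text
time_s: 13.12
ee_pos: [584.6, -163.1, 125.3]
ee_rot: [180.0, 0.1, -27.0]
force: [0.3, -1.0, -2.1]
gripper_width: 59.0
gripper_force: 30.0
```

Emit:
{"name": "servo_tool", "arguments": {"rows": [[-0.05,-0.2,0,-0.07,0],[-0.11,-0.4,0,-0.14,0],[-0.17,-0.6,0,-0.21,0],[-0.235,-0.8,0,-0.28,0],[-0.235,-0.83,0,-0.355,0],[-0.235,-0.83,0,-0.355,0],[-0.235,-0.83,0,-0.355,0]]}}

```text
time_s: 13.7
ee_pos: [618.9, 1.9, 125.1]
ee_rot: [179.9, 0.0, 4.5]
force: [-0.0, -0.6, -3.8]
gripper_width: 59.5
gripper_force: 30.0
```

Run:
```python
from h import *
print(state()['ee_pos'],delta([619.3,3.4,6]))
```

```text
[618.8517167    1.87080333 125.12661565] (array([ 0.0033, -0.0083,  0.5956]), array([1.79921144e+02, 4.93753304e-02, 4.51508560e+00]))
```

Emit:
{"name": "servo_tool", "arguments": {"rows": [[0.003,-0.008,0.2,0,0],[0.003,-0.008,0.4,0,0],[0.003,-0.008,0.53,0,0],[0.003,-0.008,0.58,0,0],[0.003,-0.008,0.597,0,0],[0.003,-0.008,0.597,0,0],[0.003,-0.008,0.597,0,0]]}}

```text
time_s: 14.28
ee_pos: [620.3, 3.0, 7.1]
ee_rot: [180.0, -0.1, 4.5]
force: [2.0, -0.3, -2.3]
gripper_width: 59.2
gripper_force: 30.0
```

Emit:
{"name": "servo_tool", "arguments": {"rows": [[0,0,0.005,0,0],[0,0,0.005,0,0],[0,0,0.005,0,0.95],[0,0,0.005,0,0.95],[0,0,0.005,0,0.95],[0,0,0.005,0,0.95],[0,0,0.005,0,0.95],[0,0,-0.1,0,0.95],[0,0,-0.3,0,0.95],[0,0,-0.5,0,0.95],[0,0,-0.72,0,0.95],[0,0,-0.72,0,0.95],[0,0,-0.72,0,0.95]]}}

```text
time_s: 15.37
ee_pos: [621.3, 5.0, 153.7]
ee_rot: [180.0, -0.4, 4.7]
force: [-0.3, -0.7, 0.2]
gripper_width: 86.8
gripper_force: 0.0
```

Run:
```python
from h import *
# spanner ends from top, shifted by the bias seen between wrist and top
mid=np.array([534+1.3,350.6-1.8])
h=np.array([np.cos(np.radians(159.2)),np.sin(np.radians(159.2))])
print(mid, mid-25*h, delta([*(mid-25*h),150]),state()['ee_pos'])
```

```text
[535.3 348.8] [558.67064191 339.92232594] (array([-0.1755, -1.6947,  0.0159]), array([179.95593909,  -0.4282748 ,   4.68939789])) [621.33424439   4.97778067 153.71281661]
```

Emit:
{"name": "servo_tool", "arguments": {"rows": [[-0.02,-0.17,0,-0.08,0.6],[-0.04,-0.34,0,-0.16,0.6],[-0.06,-0.51,0,-0.24,0.6],[-0.08,-0.68,0,-0.32,0.6],[-0.1,-0.85,0,-0.4,0.6],[-0.12,-1,0,-0.48,0.6],[-0.12,-1,0,-0.56,0.6],[-0.12,-1,0,-0.64,0.6],[-0.12,-1,0,-0.72,0.6],[-0.12,-1,0,-0.8,0.6],[-0.12,-1,0,-0.88,0.6],[-0.12,-1,0,-0.88,0.6]]}}

```text
time_s: 16.37
ee_pos: [577.9, 202.0, 147.9]
ee_rot: [-179.8, 0.1, 84.0]
force: [-0.3, 0.1, 0.4]
gripper_width: 54.6
gripper_force: 0.0
```

Run:
```python
from h import *
print(state()['ee_pos'],delta([558.7,339.9,150]))
```

```text
[577.9195841  202.03755873 147.93784494] (array([ 0.6756, -0.1673, -0.0109]), array([-1.79790319e+02,  1.01369515e-01,  8.40288067e+01]))
```

Emit:
{"name": "servo_tool", "arguments": {"rows": [[0.15,-0.04,0,-0.08,0.6],[0.3,-0.08,0,-0.16,0.6],[0.45,-0.12,0,-0.24,0.6],[0.6,-0.16,0,-0.32,0.6],[0.675,-0.167,0,-0.4,0.6],[0.675,-0.167,0,-0.48,0.6],[0.675,-0.167,0,-0.56,0.6],[0.675,-0.167,0,-0.64,0.6],[0.675,-0.167,0,-0.72,0.6],[0.675,-0.167,0,-0.8,0.6],[0.675,-0.167,0,-0.835,0.6],[0.675,-0.167,0,-0.835,0.6]]}}

```text
time_s: 17.37
ee_pos: [559.6, 339.7, 148.5]
ee_rot: [-179.9, -0.1, 158.9]
force: [-0.3, -0.5, -0.2]
gripper_width: 54.9
gripper_force: 0.0
```

Run:
```python
from h import *
s=state();c=cam('wrist');print(s['ee_pos'],s['ee_rot']);np.save('c.npy',np.array(c,dtype=object),allow_pickle=True)
crop('wrist','w7.png',200,0,440,300,2)
```

```text
[559.63858621 339.6623399  148.50471425] [-1.79869868e+02 -9.66306485e-02  1.58926460e+02]
```

View pics/w7.png

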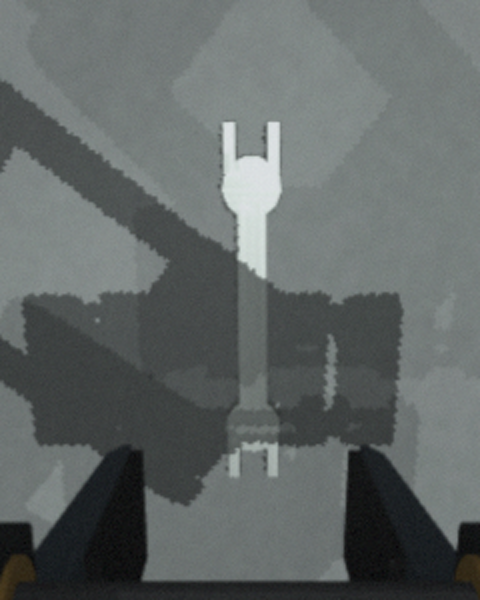

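Run:
```python
from h import *
c=tuple(np.load('c.npy',allow_pickle=True))
f=lambda u,v:((u+.5)/2-.5+200,(v+.5)/2-.5)
a,b=px('wrist',[f(251,122),f(253.5,476)],9,c);d=a-b;m=(a+b)/2
print(a,b,m,np.hypot(*d[:2]),np.degrees(np.arctan2(d[1],d[0])),delta([m[0],m[1],2.5]))
```

```text
[458.8 380.5   9. ] [610.3 324.    9. ] [534.55 352.25   9.  ] 161.6926096022944 159.54763866925128 (array([0.139 , 0.0144, 0.7313]), array([-1.79886902e+02, -8.31266443e-02,  1.58821654e+02]))
```

Spanner seen end to end, crop (251,122) to (253,476): middle (534.5,352), yaw 159.5°. I'll grip the handle.

Emit:
{"name": "servo_tool", "arguments": {"rows": [[0.139,0.014,0.1,-0.008,0.5],[0.139,0.014,0.3,-0.008,0.5],[0.139,0.014,0.5,-0.008,0.5],[0.139,0.014,0.65,-0.008,0.5],[0.139,0.014,0.71,-0.008,0.5],[0.139,0.014,0.73,-0.008,0.5],[0.139,0.014,0.73,-0.008,0.5],[0.139,0.014,0.73,-0.008,0],[0.139,0.014,0.73,-0.008,0],[0.139,0.014,0.73,-0.008,0],[0.139,0.014,0.73,-0.008,0],[0.139,0.014,0.73,-0.008,0],[0.139,0.014,0.73,-0.008,0]], "force": 30}}

```text
time_s: 18.5
ee_pos: [535.8, 352.7, 5.0]
ee_rot: [180.0, 0.1, 159.7]
force: [-1.0, -1.2, 4.7]
gripper_width: 13.7
gripper_force: 30.0
```

Emit:
{"name": "servo_tool", "arguments": {"rows": [[0,0,-0.15,0,0],[0,0,-0.3,0,0],[0,0,-0.45,0,0],[0,0,-0.6,0,0],[-0.07,-0.2,-0.6,0,0],[-0.14,-0.4,-0.6,0,0],[-0.22,-0.6,-0.6,0,0],[-0.303,-0.83,-0.6,0,0],[-0.303,-0.837,-0.6,0,0],[-0.303,-0.837,-0.6,0,0]]}}

```text
time_s: 19.33
ee_pos: [533.8, 171.6, 124.2]
ee_rot: [-179.9, -0.0, 159.5]
force: [0.2, 0.9, -1.1]
gripper_width: 13.5
gripper_force: 30.0
```

Emit:
{"name": "servo_tool", "arguments": {"rows": [[-0.07,-0.2,0,0.08,0],[-0.14,-0.4,0,0.16,0],[-0.22,-0.6,0,0.24,0],[-0.3,-0.8,0,0.32,0],[-0.303,-0.837,0,0.4,0],[-0.303,-0.837,0,0.48,0],[-0.303,-0.837,0,0.56,0],[-0.303,-0.837,0,0.64,0],[-0.303,-0.837,0,0.722,0],[-0.303,-0.837,0,0.722,0],[-0.303,-0.837,0,0.722,0]]}}

```text
time_s: 20.25
ee_pos: [533.6, -2.4, 124.0]
ee_rot: [180.0, -0.0, 95.0]
force: [-0.3, -0.4, -1.4]
gripper_width: 13.4
gripper_force: 30.0
```

Run:
```python
from h import *
s=state();c=cam('wrist');np.save('c.npy',np.array(c,dtype=object),allow_pickle=True)
print(s['ee_pos'],s['ee_rot'],s['gripper_width'],delta([533.1,-3.5,5]))
cv2.imwrite('pics/w8.png',vision.grab_frame('wrist')[:,:,::-1])
im=vision.grab_frame('top');cv2.imwrite('pics/top1.png',im[:,:,::-1])
cv2.imwrite('pics/top1c.png',cv2.resize(im[140:250,220:420,::-1],None,fx=4,fy=4,interpolation=cv2.INTER_CUBIC))
```

```text
[533.59357664  -2.41310201 124.02020433] [ 1.79991710e+02 -2.10307241e-02  9.49758542e+01] 13.388583256074561 (array([-0.0054, -0.003 ,  0.5951]), array([ 1.79991710e+02, -2.10307241e-02,  9.49758542e+01]))
```

View pics/top1c.png

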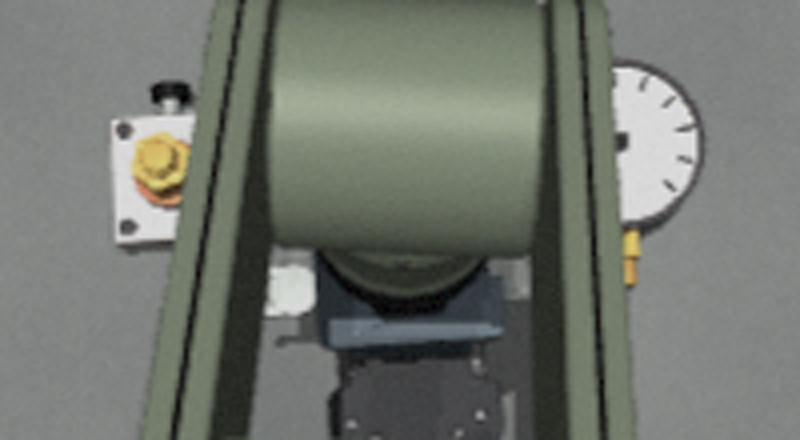

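Emit:
{"name": "servo_tool", "arguments": {"rows": [[-0.005,-0.003,0.2,0,0],[-0.005,-0.003,0.4,0,0],[-0.005,-0.003,0.53,0,0],[-0.005,-0.003,0.58,0,0],[-0.005,-0.003,0.595,0,0],[-0.005,-0.003,0.6,0,0],[-0.005,-0.003,0.6,0,0],[-0.005,-0.003,0.6,0,0]]}}

```text
time_s: 21.02
ee_pos: [533.9, -4.4, 5.0]
ee_rot: [179.9, 0.0, 94.8]
force: [-0.6, 0.7, -2.1]
gripper_width: 13.4
gripper_force: 30.0
```

Emit:
{"name": "servo_tool", "arguments": {"rows": [[0,0,0.006,0,0],[0,0,0.006,0,0],[0,0,0.006,0,0.28],[0,0,0.006,0,0.28],[0,0,0.006,0,0.28],[0,0,0.006,0,0.28],[0,0,-0.05,0,0.28],[0,0,-0.2,0,0.28],[0,0,-0.4,0,0.28],[0,0,-0.6,0,0.28],[-0.2,0,-0.8,0,0.28],[-0.4,0,-0.8,0,0.28],[-0.6,0,-0.8,0,0.28],[-0.8,0,-0.8,0,0.28],[-1,0,-0.8,0,0.28],[-1,0,-0.8,0,0.28],[-1,0,-0.8,0,0.28]]}}

```text
time_s: 22.43
ee_pos: [549.2, -206.2, 163.7]
ee_rot: [-180.0, 0.0, 94.5]
force: [0.0, 0.3, -0.4]
gripper_width: 25.6
gripper_force: 0.0
```

Emit:
{"name": "servo_tool", "arguments": {"rows": [[-0.2,0,0,0,0.28],[-0.4,0,0,0,0.28],[-0.6,0,0,0,0.28],[-0.8,0,0,0,0.28],[-1,0,0,0,0.28],[-1,0,0,0,0.28],[-1,0,0,0,0.28]]}}

```text
time_s: 23.02
ee_pos: [566.0, -403.1, 163.1]
ee_rot: [-180.0, -0.1, 94.7]
force: [0.3, 0.8, 0.4]
gripper_width: 25.9
gripper_force: 0.0
```

Run:
```python
from h import *
print(state()['ee_pos'])
im=vision.grab_frame('top')
cv2.imwrite('pics/top2c.png',cv2.resize(im[140:260,230:420,::-1],None,fx=4,fy=4,interpolation=cv2.INTER_CUBIC))
```

```text
[ 565.97013967 -403.14512022  163.0733041 ]
```

View pics/top2c.png

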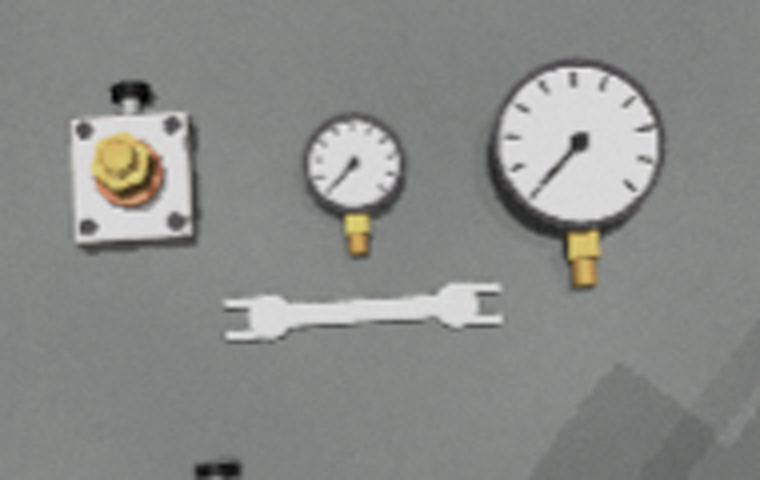

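Run:
```python
from h import *
f=lambda u,v:((u+.5)/4-.5+230,(v+.5)/4-.5+140)
P=[f(354,162),f(359,254),f(580,141),f(119,154),f(224,320),f(502,304)]
g,t,b,a,s1,s2=px('top',P,[30,16,46,87,9,9])[:,:2]
m=np.array([607.1,135.4]);y=(m-b)/np.hypot(*(m-b));x=np.array([y[1],-y[0]])
print('gauge x',(g-b)@x,np.hypot(*(g-b)),np.hypot(*(g-m)),'stem ang',np.degrees(np.arctan2((g-t)@y,(g-t)@x)))
s=(s1+s2)/2;print('sp',(s-g)@x,(s-g)@y,'ang',np.degrees(np.arctan2((s1-s2)@x,(s1-s2)@y)),'adapter-man',a-m)
```

```text
gauge x -0.22874425373220753 130.38193893327406 131.04579352272242 stem ang -0.5463926645600272
sp -85.82719647047486 0.3237993491375777 ang 0.45809946841472904 adapter-man [ 0.3 -2. ]
```

All values are near the middle of their tolerances, so I'm handing it in.

```bash
python3 -c "
from workcell import job_done
print(job_done())"
```

```text
the job is handed in; nothing more can be done
None
```

The job is handed in at about 23 s of the 102 s limit; the final top view puts every measured placement well inside its limits. The ring and adapter are within 2 mm of the port, the small gauge is 130 to 131 mm from both neighbours, and the spanner is 86 mm in front of it and parallel to the row. No judged result was returned, and I did not re-measure the can and mug, though the arm never worked near them.

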